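# Jug on the balance, dosing arm clicked round over it

## Robot

A 7-joint arm with a two-finger parallel gripper is mounted at the origin on the work surface. World frame = base frame: x ahead of the robot, y to its left, z up, the work surface at z = 0. Lengths are in mm, angles in rad, forces in N, time in s.
With the tool pointing down it reaches from about 400 to 850 mm from the base axis. Payload 4.5 kg.
Tool frame: the origin (TCP) lies on the centre line of the jaws, within the pads' length; the fingertips stand 17 mm ahead of it and the grasp point (between the pads) lies 2 mm behind it; x points along the fingers, y is the direction in which the jaws open and shut, and the axes are right-handed (so a half turn about x gives the same grasp; the last joint's range is limited). The gripper opens to 88 mm and grips with 3 to 60 N. Pads are 18 mm wide; open, the fingers measure 123 mm over their backs; the gripper's body (75 mm by 187 mm) begins 45 mm behind the grasp point.
Start: joints at [1.197, 0.689, -0.195, 1.565, 0.157, 0.902, -0.215], TCP at [247.9, -573.759, 234.443] pointing down, gripper open.
Joint ranges: [-3.01, 3.01], [-0.46, 2.08], [-1.47, 1.51], [0.13, 2.56], [-1, 4.14], [0.04, 2.09], [-2.66, 2.66]. Speed limits (rad/s): [2.57, 2.57, 3.14, 3.14, 3.14, 3.14, 3.14].

## Interface

Orientations are given as a 3x3 rotation matrix whose columns are the frame's x, y, z axes.
In Python, from station import ctrl gives the robot as it stands.
- The arm moves only by the tool play_rows, never from a script. Its argument "steps" is text: rows parted by semicolons, each of 5 numbers parted by spaces: the shift along the tool's x, y, z scaled (see below), then the turn about the tool's x scaled (see below), then the opening, from 0 (shut) to 1 (fully open). A call has exactly 5 rows; each row is the pose to reach, as a shift and turn from the pose commanded when the call began, along the tool's axes at that moment, turning the shorter way round; what a row does not reach only later rows make up. The controller multiplies each number of a shift by 250 mm and each number of a turn by 180 degrees. A row lasts 1/12 s, in which the tool goes at most 41.7 mm and 7.16 degrees, less where a joint would pass 70% of its speed; a pose out of reach is approached as far as the arm can. A call with a number of a shift or a turn outside -1 to 1 is refused whole. A call with a gripper value outside its range is refused whole. The fingers move at their own pace and stop on an object; "squeeze" is the grip in N (left out, the last holds). Time passes only in rows, so rows that repeat a pose let the fingers close, or fill a call up. It gives the time, the measured TCP pose, the force and the opening at its end, in the units of the state.
- ctrl.sense(): the state, without advancing time (a new reading comes with each control period).
- ctrl.read_camera(name): name is "scene" or "top" or "wrist"; returns a dict with "image" (420x560x3 uint8, red, green, blue), "range_z" (420x560 float32, mm along the optical axis (not along the pixel's ray), 0 where there is no reading), "fx", "fy", "cx", "cy" (pixels), "R" (3x3) and "t" (3): a world point X has camera coordinates R X + t. Camera axes: x right, y down, z forward; pixel columns grow to the right and rows downward; lengths in mm; the calibration is good to about 2 mm. A picture is of the moment at which its call begins.
- ctrl.finish_job(): hands the job in, once; it reports no verdict.
Trained networks look in a picture, given as the dict that the camera call returned (one of the last four; its "shot" number tells which), for a name from the list of things; names that differ only in an ending like _2 or _b are one class to them, and where a whole thing is asked for, a point or a joint stands for the part that bears it (a point fixed in the world has none). Each returns a list of dicts, best first, with "confidence" (0 to 1); they miss things now and then, are a little off and sometimes report something else, mostly with a low value. They report only what shows in the picture. A call takes as long as a camera call. They do not tell look-alikes from the thing itself.
- ctrl.trace(picture, target): "mask" (420x560 bool, what is visible of it) and "point" ([column, row] in pixels, amid what is visible of it).
The state is a dict: "clock": time; "joints": joint angles; "joint_velocities": joint speeds; "tau": joint torques, N m; "tcp_pos": TCP position; "eef_rot": TCP orientation; "wrist_force": force on the tool from outside, world axes, zero at the start; "torque": the same for the moment, N m; "gripper_width": finger opening in mm.
Only numpy, scipy, OpenCV 4.12 (cv2) and the standard library are available. Lean on these libraries where they do the work, as an engineer would, in place of code of your own. Each camera call takes 0.05 s, during which the arm holds its last target. There are 200 camera calls.

## Task

Get the dosing place ready: stand the empty steel jug with the handle gently in the middle of the balance pan while the dosing arm is still swung clear. Then swing the arm round on its clicking base, as many clicks as it takes, until it has clicked home with its spout over the middle of the jug on the balance, not over the blue hotplate. Leave the other things on the bench where they are.

Things in the scene. Friction and masses are not known exactly. Their poses are not given: they have to be found in the camera images.
- jug_centre (a point): straight-sided stainless steel jug, 84 mm across, 85 mm tall, 3 mm wall, about 0.2 kg, standing upright and empty. The point is on its axis half-way up (42.5 mm above its underside). Its x axis points from the handle across to the pouring lip, z up, so the handle lies on the -x side.
- jug_handle (a point): the jug's flat D-shaped handle. The point is in the middle of its upright bar, 72 mm from the jug's axis, 52 mm above its underside. The bar is 14 mm wide (along the jug's y), 10 mm deep, 20 to 78 mm above the underside, 25 mm clear of the jug's wall; it can be pinched from above across the 14 mm.
- pan_centre (a point): middle of the top of the round steel pan (120 mm across, 46 mm above the bench) of the white balance, display on the robot's side. Case 180 mm wide, 36 mm high, from 143 mm before the pan's middle to 73 mm behind it. Fixed, to the left or right of the dosing stand, the hotplate on the other side. The pan is delicate: set things down slowly, no blows or hard pushes.
- hotplate_top (a point): middle of the top of the white round plate (135 mm across, 94 mm above the bench) of the blue hotplate, 170 mm wide, 230 mm deep, same distance from the stand as the balance pan. Fixed; not needed for this job.
- swivel_axis (a point): on the dosing stand's upright turning axis, 14 mm above the bench. The stand has a round grey foot 176 mm across (fixed), an index ring with a white tick per click, a turning column 202 mm high, carrying a supply bottle and a boom. Pan and hotplate both lie 200 mm from this axis, 5 clicks (75 degrees) to either side of the boom's middle position.
- dosing_arm (a joint): turn of the dosing arm in rad, positive anticlockwise from above: 0 with the boom to the stand's front (towards the robot), +1.309 over the station on the right (-y), -1.309 over the left (+y). It clicks every 15 degrees (0.2618); a spring pulls it into the nearest click when let go; passing a click takes about 4 N at the grip. Starts at -1, 0 or +1 click.
- spout_tip (a point): lower tip of the spout under the dosing head at the end of the boom, 200 mm from the turning axis, 144 mm above the bench (13 mm over the rim of the jug standing on the pan). The boom above it lies 166 to 186 mm above the bench.
- boom_grip (a point): middle of the black upright round grip on top of the dosing head, straight above the spout, 22 mm thick; the grip stands from 189 to 239 mm above the bench, the point is 214 mm above the bench. It can be pinched from above and led round the axis; it moves 52 mm per click.
- dropper_bottle: small amber bottle with black cap, 32 mm across, 75 mm tall, between balance and hotplate, lower than the arm. Origin at the centre of its underside. Leave it alone.
- amber_bottle: amber bottle with black cap, 60 mm across, 140 mm tall. Origin at the centre of its underside. Leave it alone.
- amber_jar: amber jar with black lid, 70 mm across, 85 mm tall. Origin at the centre of its underside. Leave it alone.
- glass_beaker: clear glass beaker, 70 mm across, 90 mm tall. Origin at the centre of its underside. Leave it alone.
- wash_bottle: white wash bottle with red cap and bent nozzle, 68 mm across, about 205 mm tall. Origin at the centre of its underside. Leave it alone.
Mind the look-alikes: they are no part of the job. What is shaped like the part that bears jug_centre but green is not meant.

How it is judged:
By the outcome, as a careful person would: the job done as asked, in the order asked, and still so for the second after the job is handed in, with the robot touching nothing.
It also fails if it takes over 61 s, if anything falls off the work surface, if the arm or the gripper's body presses on something with over 40 N, if the wrist force passes 120 N, or if a joint passes its speed limit or range.

## Working session

There is one attempt and no reset: what is moved stays moved. The work goes in short steps, Python scripts to look and compute and a tool call to move; the robot and the scene stay as the last step left them, time stands still between calls to the robot, and variables do not carry over. Pictures are saved under pics/ and viewed, about 8 in all and at most 12, crops included, and the job is handed in when it is done.

Besides the shell and the picture viewer there is one more tool, called in YAML: its name, and indented under it one key for each argument. play_rows: Moves the arm, as the interface text tells. Its arguments: {"type":"object","properties":{"steps":{"type":"string"},"squeeze":{"type":"number"}},"required":["steps"]}

```bash
mkdir -p pics; ls
cat > h.py <<'E'
import numpy as np, cv2
from station import ctrl
def pix2w(p,u,v,z=None):
    z=p["range_z"][int(v),int(u)] if z is None else z
    c=np.array([(u-p["cx"])/p["fx"]*z,(v-p["cy"])/p["fy"]*z,z])
    return p["R"].T@(c-p["t"])
def cloud(p,m):
    v,u=np.nonzero(m&(p["range_z"]>0)); z=p["range_z"][v,u]
    c=np.stack([(u-p["cx"])/p["fx"]*z,(v-p["cy"])/p["fy"]*z,z],1)
    return (c-p["t"])@p["R"]
E
python3 - <<'E'
from h import *
np.set_printoptions(precision=1,suppress=True)
ims=[]
for n in ["top","scene"]:
    p=ctrl.read_camera(n); cv2.imwrite(f"pics/{n}0.png",p["image"][:,:,::-1])
    for t in ["jug_centre","jug_handle","pan_centre","hotplate_top","boom_grip","swivel_axis","dosing_arm","dropper_bottle","amber_bottle","amber_jar","glass_beaker","wash_bottle"]:
        for d in ctrl.trace(p,t)[:3]:
            if d["confidence"]<.2: continue
            w=cloud(p,d["mask"]); print(n,t,round(d["confidence"],2),np.round(d["point"]),d["mask"].sum(),np.median(w,0),w.min(0),w.max(0)) if len(w) else print(n,t,"nodepth")
s=ctrl.sense();print(s["eef_rot"],s["clock"])
E
```

```text
pics
top jug_centre 0.96 [400. 221.] 763 [ 545.9 -370.7   27.5] [ 467.1 -426.5   -8.3] [ 595.1 -325.    97.8]
top jug_centre 0.58 [429. 275.] 844 [ 364.2 -467.3   23.9] [ 319.6 -529.5  -13.3] [ 412.4 -392.7   92.8]
top jug_handle 0.81 [399. 222.] 752 [ 546.8 -370.7   27.5] [ 467.1 -409.7   -8.3] [ 605.5 -325.    97.8]
top jug_handle 0.56 [430. 275.] 785 [ 364.  -468.9   26.8] [ 319.6 -529.5  -12.2] [ 403.6 -392.7   92.8]
top pan_centre 0.82 [194. 209.] 3452 [560.6 305.2  37.9] [449.8 210.4  -3.3] [686.8 404.4  60.7]
top hotplate_top 0.78 [311. 222.] 3837 [523.7 -75.   75.3] [ 397.7 -173.4   -6.8] [671.4  16.8 106.2]
top swivel_axis 0.7 [253. 195.] 2533 [616.1 109.1  40. ] [429.6  21.3  -5.6] [755.5 200.4 246.3]
top dosing_arm 0.69 [252. 193.] 1441 [609.5 114.3 181.5] [426.8  57.5 -10.9] [729.8 206.6 246.3]
top amber_bottle 0.63 [402. 181.] 366 [ 664.1 -366.2   91.5] [ 643.7 -402.1   -9.4] [ 702.3 -346.1  150.8]
top amber_jar 0.93 [141. 246.] 462 [445.4 474.5  80.3] [415.3 447.8  -5.7] [490.9 538.8  97.3]
top amber_jar 0.42 [252. 193.] 1407 [608.5 115.3 181.7] [429.6  57.7  -4.6] [708
[... 1751 characters left out ...]
2] [ 596.7 -321.    92. ]
scene dropper_bottle 0.52 [317. 240.] 142 [463.3 107.3  44.1] [406.4  59.7   2.1] [476.4 121.1  78.2]
scene amber_bottle 0.69 [190. 185.] 382 [ 683.5 -358.5   82.3] [ 651.9 -393.7    5.7] [ 777.4 -148.7  203.5]
scene amber_jar 0.75 [400. 309.] 733 [466.4 495.1  64.1] [419.2 453.7   0.8] [487.  520.8  93.3]
scene glass_beaker 0.59 [355. 329.] 769 [607.7 468.3  58.8] [543.2 429.6  -3.5] [641.8 502.4  95.2]
scene wash_bottle 0.74 [193. 224.] 782 [ 781.  -129.6  100.1] [ 677.6 -356.7    3.3] [ 809.2 -114.3  203.5]
scene wash_bottle 0.41 [277. 234.] 2119 [630.6 119.4 159.8] [260.1 -43.9  -3.9] [717.5 199.4 243.4]
[[ 0.   0.4 -0.9]
 [-0.  -0.9 -0.4]
 [-1.   0.  -0. ]] 1.3
```

Run:
```python
import cv2
a=cv2.imread("pics/top0.png")[110:330,100:500]
cv2.imwrite("pics/t1.png",cv2.resize(a,(800,440),interpolation=cv2.INTER_CUBIC))
```

```text
(no output)
```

View pics/t1.png

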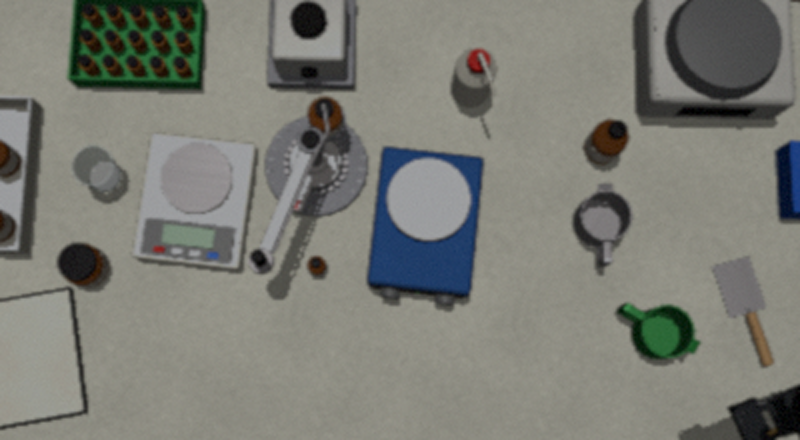

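View pics/scene0.png

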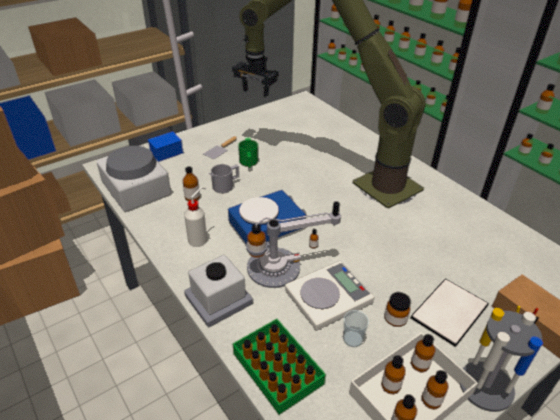

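The steel jug is at about (602,222) in the enlarged top view, with its handle towards the robot. The green look-alike is at (660,330). The balance (195,180) is on the left (+y), the hotplate on the right, and the boom is about one click to the left.

```bash
cat >> h.py <<'E'
from scipy.optimize import least_squares
def circ(P,r=None):
    c0=P[:,:2].mean(0)
    f=(lambda q:np.hypot(P[:,0]-q[0],P[:,1]-q[1])-(q[2] if r is None else r))
    q=least_squares(f,[*c0,r or 40],loss="soft_l1",f_scale=3).x
    return q
E
python3 - <<'E'
from h import *
np.set_printoptions(precision=1,suppress=True)
for n in ["top","scene"]:
    p=ctrl.read_camera(n)
    W=cloud(p,np.ones((420,560),bool))
    def box(x0,x1,y0,y1,z0,z1):
        return W[(W[:,0]>x0)&(W[:,0]<x1)&(W[:,1]>y0)&(W[:,1]<y1)&(W[:,2]>z0)&(W[:,2]<z1)]
    j=box(480,600,-430,-310,76,95); print(n,"jug rim",len(j),circ(j,40.5) if len(j)>5 else "")
    h=box(440,510,-430,-310,60,95); print("handle",len(h),h.mean(0),h.min(0),h.max(0))
    g=box(380,520,100,280,225,260); print("grip top",len(g),g.mean(0),np.median(g,0))
    b=box(380,700,60,260,170,200); print("boom",len(b)); 
    q=b[:,:2]-b[:,:2].mean(0); print(b.mean(0),np.linalg.svd(q,full_matrices=False)[2][0],b.min(0),b.max(0))
    c=box(560,720,60,180,190,215); print("col",len(c),c.mean(0))
    # colour of pan
    for nm,t in (("pan",(450,690,210,410,40,56)),("hot",(400,680,-175,20,86,102))):
        k=box(*t); lo,hi=k.min(0),k.max(0); print(nm,len(k),k.mean(0),(np.percentile(k,1,0)+np.percentile(k,99,0))/2,np.percentile(k,99,0)-np.percentile(k,1,0))
    f=box(530,760,20,210,6,24); print("foot",len(f),circ(f))
E
```

```text
top jug rim 137 [ 544.9 -367.2   40.5]
handle 80 [ 491.  -367.7   76.1] [ 468.  -386.1   60.3] [ 508.8 -348.1   88.2]
grip top 45 [445.  176.6 235.6] [444.7 177.  236.3]
boom 698
[557.5 132.7 187.1] [-0.9  0.3] [426.8  68.8 170. ] [699.8 194.7 200. ]
col 232 [641.1 101.5 198. ]
pan 1293 [574.6 306.2  44.8] [564.  307.2  47. ] [198.4 162.1  13.8]
hot 1243 [563.2 -79.   93.2] [563.7 -79.   93.8] [125.8 125.9  15. ]
foot 1073 [635.5 109.1  74.4]
scene jug rim 129 [ 543.6 -366.5   40.5]
handle 67 [ 493.2 -369.9   75.2] [ 464.4 -393.    60.4] [ 509.7 -345.9   89.3]
grip top 45 [447.7 181.4 235.5] [447.7 181.9 237. ]
boom 836
[565.2 137.5 185.1] [ 0.9 -0.3] [425.   72.6 170. ] [699.4 199.1 199.7]
col 230 [643.5 103.3 198.1]
pan 1353 [578.  310.3  45.3] [562.6 311.4  46.2] [191.8 160.3  12.3]
hot 759 [563.9 -77.4  94.7] [562.8 -78.1  94. ] [128.2 126.3  12.8]
foot 936 [630.  105.8  74. ]
```

Run:
```python
from h import *
np.set_printoptions(precision=1,suppress=True)
p=ctrl.read_camera("top")
im=p["image"].astype(int)
print(im[199,198],im[175:182:3,198].tolist(),[im[199,c].tolist() for c in range(172,226,4)])
v,u=np.mgrid[0:420,0:560]
z=p["range_z"]; c=np.stack([(u-p["cx"])/p["fx"]*z,(v-p["cy"])/p["fy"]*z,z],-1); w=(c-p["t"])@p["R"]
hsv=cv2.cvtColor(p["image"],cv2.COLOR_RGB2HSV)
ref=hsv[199,198].astype(int)
best=None
L=cv2.cvtColor(p["image"],cv2.COLOR_RGB2LAB).astype(int)
d=np.abs(L-L[196:203,194:203].mean((0,1)))
m=(d[...,0]<10)&(d[...,1]<4)&(d[...,2]<5)&(w[...,2]>38)&(w[...,2]<56)
n,lab,st,ce=cv2.connectedComponentsWithStats(m.astype(np.uint8),connectivity=4)
k=lab[199,198]; print(st[k],ce[k])
# project at z=46 plane
cs,_=cv2.findContours((lab==k).astype(np.uint8),0,1)
C=max(cs,key=cv2.contourArea); C=cv2.convexHull(C)[:,0]
Q=[]
o=-p["R"].T@p["t"]
for a,b in C:
    r=p["R"].T@np.array([(a-p["cx"])/p["fx"],(b-p["cy"])/p["fy"],1]); Q.append(o+r*(46-o[2])/r[2])
Q=np.array(Q); print(circ(Q))
```

```text
[144 142 142] [[144, 143, 132], [136, 136, 127], [142, 142, 144]] [[146, 144, 135], [156, 158, 160], [147, 146, 147], [137, 134, 136], [140, 137, 138], [141, 137, 138], [144, 142, 142], [145, 143, 143], [146, 142, 144], [146, 143, 145], [145, 142, 142], [147, 147, 148], [153, 155, 157], [148, 147, 141]]
[180 181  37  35 920] [197.4 198.2]
[600.6 304.8  59.6]
```

```bash
cat >> h.py <<'E'
def plan(x,y,z,yaw):
    s=ctrl.sense(); R=s["eef_rot"]; d=R.T@(np.array([x,y,z])-s["tcp_pos"])/250
    cur=np.degrees(np.arctan2(R[1,1],R[0,1])); t=(cur-yaw+90)%180-90
    print("at",np.round(s["tcp_pos"],1),"yaw",round(cur,1),"shift",np.round(d,3),"turn",round(t/180,4),"clk",round(s["clock"],2),"F",np.round(s["wrist_force"],1),"w",round(s["gripper_width"],1))
E
python3 -c "
from h import *
plan(460,-390,220,-90)"
```

```text
at [ 247.9 -573.8  234.4] yaw -66.6 shift [ 0.058 -0.338 -1.07 ] turn 0.1298 clk 1.45 F [0.2 0.3 0.4] w 88.2
```

play_rows:
  steps: "0.02 -0.06 -0.2 0.03 1;0.03 -0.12 -0.4 0.06 1;0.04 -0.18 -0.55 0.09 1;0.05 -0.23 -0.7 0.12 1;0.05 -0.27 -0.85 0.13 1"

```text
clock: 1.87
tcp_pos: [405.4, -435.4, 222.0]
eef_rot: [[-0.001, -0.005, -1.0], [0.0, -1.0, 0.005], [-1.0, -0.0, 0.001]]
wrist_force: [0.5, 0.0, -0.6]
gripper_width: 88.0
```

```bash
python3 -c "
from h import *
plan(460,-385,220,-90)"
```

```text
at [ 405.4 -435.4  222. ] yaw -90.3 shift [ 0.008 -0.203 -0.217] turn -0.0016 clk 1.87 F [ 0.5  0.  -0.6] w 88.0
```

play_rows:
  steps: "0 -0.1 -0.1 0 1;0 -0.2 -0.2 0 1;0 -0.24 -0.22 0 1;0 -0.26 -0.22 0 1;0 -0.26 -0.22 0 1"

```text
clock: 2.28
tcp_pos: [459.0, -371.5, 222.2]
eef_rot: [[-0.001, 0.001, -1.0], [0.0, -1.0, -0.001], [-1.0, -0.0, 0.001]]
wrist_force: [-1.1, -0.4, 0.0]
gripper_width: 88.0
```

Run:
```python
from h import *
np.set_printoptions(precision=1,suppress=True)
p=ctrl.read_camera("wrist"); cv2.imwrite("pics/w1.png",p["image"][:,:,::-1])
W=cloud(p,np.ones((420,560),bool))
def box(x0,x1,y0,y1,z0,z1):
    return W[(W[:,0]>x0)&(W[:,0]<x1)&(W[:,1]>y0)&(W[:,1]<y1)&(W[:,2]>z0)&(W[:,2]<z1)]
j=box(495,600,-430,-310,80,92); print("rim",len(j),circ(j,40.5))
h=box(440,500,-430,-310,65,92); print("h",len(h)); 
if len(h): print(h.mean(0),h.min(0),h.max(0))
for d in ctrl.trace(p,"jug_handle"): print(d["confidence"],d["point"])
plan(460,-380,220,-90)
```

```text
rim 2099 [ 545.9 -371.2   40.5]
h 619
[ 483.9 -373.2   77.8] [ 467.2 -380.6   75.1] [ 499.6 -366.    80. ]
0.85 [358.9, 264.6]
0.71 [285.2, 87.3]
at [ 457.6 -374.2  222.3] yaw -90.2 shift [ 0.  0. -0.] turn -0.0012 clk 2.38 F [-0.7 -0.3  0.4] w 87.7
```

View pics/w1.png

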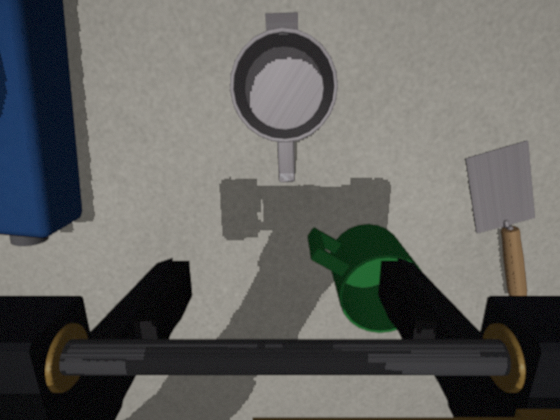

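The steel jug's handle is clearly visible at (287,162), pointing at the robot. The green jug at (370,280) is clear of it.

```bash
python3 -c "
from h import *
plan(473,-373.3,58,-88.3)"
```

```text
at [ 457.6 -374.2  222.3] yaw -90.2 shift [ 0.657 -0.005 -0.063] turn -0.0106 clk 2.38 F [-0.7 -0.3  0.4] w 87.7
```

play_rows:
  steps: "0.1 0 -0.06 -0.01 0.5;0.2 0 -0.063 -0.01 0.5;0.3 -0.004 -0.063 -0.01 0.5;0.36 -0.004 -0.063 -0.01 0.5;0.4 -0.004 -0.063 -0.01 0.5"

```text
clock: 2.8
tcp_pos: [472.5, -373.1, 120.3]
eef_rot: [[-0.003, 0.027, -1.0], [0.0, -1.0, -0.027], [-1.0, -0.0, 0.003]]
wrist_force: [0.3, -0.2, 0.7]
gripper_width: 57.1
```

Run:
```python
from h import *
np.set_printoptions(precision=1,suppress=True)
p=ctrl.read_camera("wrist")
W=cloud(p,np.ones((420,560),bool))
def box(x0,x1,y0,y1,z0,z1):
    return W[(W[:,0]>x0)&(W[:,0]<x1)&(W[:,1]>y0)&(W[:,1]<y1)&(W[:,2]>z0)&(W[:,2]<z1)]
j=box(495,600,-430,-310,80,92); print("rim",len(j),circ(j,40.5))
h=box(440,500,-430,-310,65,92); print("h",len(h)); 
if len(h): print(h.mean(0),h.min(0),h.max(0))
plan(473,-373.3,58,-88.3)
```

```text
rim 4945 [ 545.9 -371.3   40.5]
h 1210
[ 484.5 -373.2   77.8] [ 467.4 -380.4   75.2] [ 500.  -366.1   80.1]
at [ 472.3 -372.4  119.3] yaw -88.4 shift [ 0.2  0.  -0. ] turn -0.0007 clk 2.85 F [ 0.4  0.5 -1.4] w 52.9
```

play_rows:
  steps: "0.08 0.004 -0.003 0 0.5;0.15 0.004 -0.003 0 0.5;0.2 0.004 -0.003 0 0.5;0.23 0.004 -0.003 0 0.5;0.245 0.004 -0.003 0 0.5"
  squeeze: 25

```text
clock: 3.27
tcp_pos: [475.5, -372.7, 60.4]
eef_rot: [[-0.001, 0.03, -1.0], [-0.0, -1.0, -0.03], [-1.0, 0.0, 0.001]]
wrist_force: [0.4, 0.7, -0.1]
gripper_width: 44.3
```

play_rows:
  steps: "0 0 0 0 0.4;0 0 0 0 0.2;0 0 0 0 0;0 0 0 0 0;0 0 0 0 0"
  squeeze: 25

```text
clock: 3.68
tcp_pos: [476.5, -372.4, 61.6]
eef_rot: [[0.001, 0.031, -1.0], [-0.001, -1.0, -0.031], [-1.0, 0.001, -0.001]]
wrist_force: [-0.2, -0.0, 1.6]
gripper_width: 13.3
```

play_rows:
  steps: "0 0 0 0 0;0 0 0 0 0;0 0 0 0 0;-0.01 0 0 0 0;-0.02 0 0 0 0"
  squeeze: 35

```text
clock: 4.1
tcp_pos: [475.6, -371.8, 65.7]
eef_rot: [[-0.001, 0.031, -1.0], [0.001, -1.0, -0.031], [-1.0, -0.001, 0.001]]
wrist_force: [-0.2, 0.2, -1.8]
gripper_width: 13.5
```

play_rows:
  steps: "-0.02 0 0 0 0;-0.05 0 0 0 0;-0.1 0 0 0 0;-0.17 0 0 0 0;-0.25 0 0 0 0"
  squeeze: 60

```text
clock: 4.52
tcp_pos: [475.6, -371.8, 129.4]
eef_rot: [[-0.001, 0.031, -1.0], [0.001, -1.0, -0.031], [-1.0, -0.001, 0.001]]
wrist_force: [-1.0, -0.3, -0.9]
gripper_width: 13.3
```

play_rows:
  steps: "-0.09 0 0 0 0;-0.18 0 0 0 0;-0.27 0 0 0 0;-0.36 0 0 0 0;-0.45 0 0 0 0"

```text
clock: 4.93
tcp_pos: [475.8, -372.0, 243.3]
eef_rot: [[0.001, 0.031, -1.0], [-0.0, -1.0, -0.031], [-1.0, 0.0, -0.001]]
wrist_force: [-0.2, -0.4, -2.0]
gripper_width: 13.3
```

```bash
cat >> h.py <<'E'
def jugpose(p):
    "jug rim centre in tool frame while held, from wrist cam"
    s=ctrl.sense(); W=cloud(p,np.ones((420,560),bool)); T=(W-s["tcp_pos"])@s["eef_rot"]
    return T
E
python3 - <<'E'
from h import *
np.set_printoptions(precision=2,suppress=True)
p=ctrl.read_camera("wrist"); cv2.imwrite("pics/w2.png",p["image"][:,:,::-1])
T=jugpose(p); m=(np.abs(T[:,1])<60)&(T[:,2]<-20)&(T[:,2]>-130)&(T[:,0]<0)&(T[:,0]>-60)
j=T[m]; top=np.median(j[:,0]); print(len(j),top,j.min(0),j.max(0))
m=j[np.abs(j[:,0]-top)<8]; q=circ(m[:,[2,1]],40.5); print("rim z,y",q)
A=np.c_[m[:,1:],np.ones(len(m))]; print("plane x=ay+bz+c",np.linalg.lstsq(A,m[:,0],rcond=None)[0])
plan(475,-372,330,-88.3)
E
```

```text
14284 -14.655598409271711 [ -19.83  -42.36 -108.18] [ -0.    41.26 -20.  ]
rim z,y [-65.84  -0.74  40.5 ]
plane x=ay+bz+c [  0.    0.  -14.7]
at [ 478.1 -373.7  247.9] yaw -88.3 shift [-0.33 -0.01  0.01] turn 0.0003 clk 4.98 F [ 0.9 -1.   1.5] w 13.3
```

View pics/w2.png

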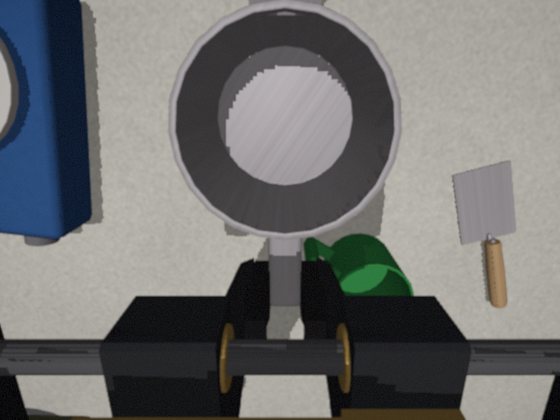

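play_rows:
  steps: "-0.08 0 0 0 0;-0.16 0 0 0 0;-0.24 -0.02 0 0 0;-0.3 -0.06 0 0 0;-0.33 -0.14 0 0 0"

```text
clock: 5.4
tcp_pos: [474.9, -339.8, 326.1]
eef_rot: [[0.003, 0.027, -1.0], [-0.004, -1.0, -0.027], [-1.0, 0.004, -0.003]]
wrist_force: [0.5, 0.9, -2.6]
gripper_width: 13.2
```

play_rows:
  steps: "0 -0.12 0 0 0;0 -0.24 0 0 0;0 -0.36 0 0 0;0 -0.48 0 0 0;0 -0.6 0 0 0"

```text
clock: 5.82
tcp_pos: [469.7, -185.8, 324.0]
eef_rot: [[0.0, 0.031, -1.0], [-0.0, -1.0, -0.031], [-1.0, 0.0, -0.0]]
wrist_force: [0.3, -0.5, -1.3]
gripper_width: 13.1
```

play_rows:
  steps: "0 -0.12 0 0 0;0 -0.24 0 0 0;0 -0.36 0 0 0;0 -0.48 0 0 0;0 -0.6 0 0 0"

```text
clock: 6.23
tcp_pos: [465.1, -35.9, 324.0]
eef_rot: [[0.001, 0.031, -1.0], [-0.0, -1.0, -0.031], [-1.0, 0.0, -0.001]]
wrist_force: [0.5, 0.0, -1.9]
gripper_width: 13.3
```

play_rows:
  steps: "0 -0.12 0 0 0;0 -0.24 0 0 0;0 -0.36 0 0 0;0 -0.48 0 0 0;0 -0.6 0 0 0"

```text
clock: 6.65
tcp_pos: [460.5, 113.9, 324.0]
eef_rot: [[0.001, 0.031, -1.0], [-0.0, -1.0, -0.031], [-1.0, 0.0, -0.001]]
wrist_force: [1.5, 1.1, -2.4]
gripper_width: 12.9
```

```bash
python3 -c "
from h import *
plan(533,330,330,-108.3)
print(ctrl.sense()['joints'])"
```

```text
at [460.5 113.9 324. ] yaw -88.2 shift [-0.024 -0.855 -0.316] turn 0.1114 clk 6.65 F [ 1.5  1.1 -2.4] w 12.9
[-0.2574131   0.37292097 -0.11838363  1.87824023  0.05552979  0.89306769
 -1.94265733]
```

play_rows:
  steps: "0 -0.12 -0.04 0.01 0;0 -0.24 -0.08 0.02 0;0 -0.36 -0.12 0.03 0;0 -0.48 -0.16 0.05 0;0 -0.55 -0.2 0.06 0"

```text
clock: 7.07
tcp_pos: [506.0, 256.0, 323.9]
eef_rot: [[-0.0, -0.155, -0.988], [0.003, -0.988, 0.155], [-1.0, -0.003, 0.0]]
wrist_force: [-0.6, 0.2, -1.5]
gripper_width: 13.2
```

```bash
python3 -c "
from h import *
plan(533,330,300,-108.3)
print(ctrl.sense()['joints'])"
```

```text
at [506.  256.  323.9] yaw -98.9 shift [ 0.096 -0.309 -0.061] turn 0.052 clk 7.07 F [-0.6  0.2 -1.5] w 13.2
[-0.50468644  0.50786933 -0.07147228  1.62728697  0.03828729  1.00641095
 -2.31451987]
```

```bash
cat >> h.py <<'E'
def rim(p):
    T=jugpose(p); m=(np.abs(T[:,1])<60)&(T[:,2]<-22)&(T[:,2]>-130)&(T[:,0]<0)&(T[:,0]>-60); j=T[m]
    top=np.percentile(j[:,0],2)
    k=j[(j[:,0]<top+3)&(np.hypot(j[:,1],j[:,2]+71)>35)]
    A=np.c_[k[:,1:],np.ones(len(k))]
    q=circ(k[:,[2,1]],40.5); pl=np.linalg.lstsq(A,k[:,0],rcond=None)[0]
    return len(k),top,q,pl
E
python3 - <<'E'
from h import *
p=ctrl.read_camera("wrist"); n,t,q,pl=rim(p); print(n,round(t,1),q.round(1),pl.round(3))
s=ctrl.sense(); R=s["eef_rot"]; off=R@np.array([0,q[1],q[0]])
c=s["tcp_pos"]+off; print("centre",c.round(1))
W=cloud(p,np.ones((420,560),bool)); m=W[(W[:,2]>42)&(W[:,2]<52)]; print("pan vis",len(m),m.mean(0) if len(m) else "")
tr=np.array([600.6,305.5])-off[:2]; plan(tr[0],tr[1],220,-99)
E
```

```text
5504 -23.5 [-67.5   4.4  40.5] [-3.000e-03 -1.000e-02 -2.292e+01]
centre [573.7 244.7 323.8]
pan vis 4515 [497.16644594 292.29954231  46.00377221]
at [507.6 259.4 323.7] yaw -98.8 shift [ 0.417 -0.254 -0.069] turn 0.0011 clk 7.12 F [ 3.   4.4 -0.4] w 13.3
```

play_rows:
  steps: "0.05 -0.08 -0.03 0 0;0.15 -0.16 -0.05 0 0;0.25 -0.22 -0.06 0 0;0.34 -0.25 -0.07 0 0;0.4 -0.25 -0.07 0 0"

```text
clock: 7.53
tcp_pos: [532.9, 312.4, 221.3]
eef_rot: [[-0.002, -0.154, -0.988], [0.0, -0.988, 0.154], [-1.0, -0.0, 0.002]]
wrist_force: [-0.8, 0.6, -2.2]
gripper_width: 13.0
```

play_rows:
  steps: "0.04 0 0 0 0;0.06 0 0 0 0;0.06 0 0 0 0;0.06 0 0 0 0;0.06 0 0 0 0"

```text
clock: 7.95
tcp_pos: [534.8, 310.6, 209.8]
eef_rot: [[0.002, -0.157, -0.988], [0.001, -0.988, 0.157], [-1.0, -0.001, -0.002]]
wrist_force: [0.8, 0.1, -1.5]
gripper_width: 12.8
```

Run:
```python
from h import *
p0=ctrl.read_camera("wrist");p=ctrl.read_camera("wrist"); n,t,q,pl=rim(p); print(n,round(t,1),q.round(1),pl.round(3))
s=ctrl.sense(); R=s["eef_rot"]; off=R@np.array([0,q[1],q[0]])
c=s["tcp_pos"]+off; print("centre",c.round(1),s["joints"].round(2))
# pan circle from wrist: grey vs
W=cloud(p,np.ones((420,560),bool)); m=W[(W[:,2]>43)&(W[:,2]<50)]; print(len(m),m.min(0),m.max(0),circ(m,60))
tr=np.array([600.6,305.5])-off[:2]; plan(tr[0],tr[1],115,-99)
cv2.imwrite("pics/w3.png",p["image"][:,:,::-1])
t=ctrl.read_camera("top"); cv2.imwrite("pics/t2.png",cv2.resize(t["image"][140:280,150:300,::-1],(750,700))[:600])
W=cloud(t,np.ones((420,560),bool));
zt=s["tcp_pos"][2]+23
k=W[(np.abs(W[:,2]-zt)<6)&(np.abs(W[:,0]-c[0])<60)&(np.abs(W[:,1]-c[1])<60)]
k=k[np.hypot(k[:,0]-c[0],k[:,1]-c[1])<50]; print("top rim",len(k),circ(k,40.5))
```

```text
6650 -23.6 [-68.3   1.2  40.5] [-0.0000e+00 -9.0000e-03 -2.2925e+01]
centre [601.9 298.8 209.8] [-0.57  0.7  -0.06  1.62  0.06  0.82 -2.38]
2437 [439.39633967  68.51547706  43.00077257] [659.38908911 614.51737394  49.99125079] [560.94793536 376.66614898  60.        ]
at [534.6 310.7 209.7] yaw -99.1 shift [ 0.379 -0.025  0.01 ] turn -0.0003 clk 8.05 F [-1.4 -0.4 -2.1] w 13.2
top rim 62 [603.81374446 300.90593345  40.5       ]
```

View pics/w3.png

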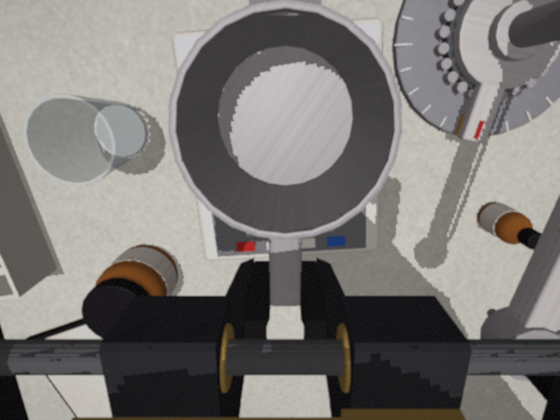

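The jug is held level over the balance. The right-hand gripper end is well clear of the boom. Now lowering.

play_rows:
  steps: "0.06 -0.005 0.004 0 0;0.14 -0.01 0.008 0 0;0.22 -0.015 0.0125 0 0;0.29 -0.015 0.0125 0 0;0.33 -0.015 0.0125 0 0"

```text
clock: 8.52
tcp_pos: [530.7, 314.5, 124.5]
eef_rot: [[-0.002, -0.157, -0.988], [-0.001, -0.988, 0.157], [-1.0, 0.001, 0.001]]
wrist_force: [-0.6, -0.7, -2.9]
gripper_width: 12.9
```

play_rows:
  steps: "0.015 0 0 0 0;0.025 0 0 0 0;0.03 0 0 0 0;0.03 0 0 0 0;0.03 0 0 0 0"

```text
clock: 8.93
tcp_pos: [532.1, 315.1, 119.4]
eef_rot: [[0.002, -0.157, -0.988], [0.001, -0.988, 0.157], [-1.0, -0.001, -0.001]]
wrist_force: [0.4, -0.7, -2.5]
gripper_width: 12.9
```

Run:
```python
from h import *
s=ctrl.sense();c=np.array([600.,303])
t=ctrl.read_camera("top"); cv2.imwrite("pics/t2.png",cv2.resize(t["image"][150:270,150:300,::-1],(750,600),interpolation=cv2.INTER_CUBIC))
W=cloud(t,np.ones((420,560),bool));
zt=s["tcp_pos"][2]+23
k=W[(np.abs(W[:,2]-zt)<6)&(np.hypot(W[:,0]-c[0],W[:,1]-c[1])<50)]; print("top rim",len(k),circ(k,40.5))
p=ctrl.read_camera("wrist"); n,t,q,pl=rim(p); s=ctrl.sense(); print((s["tcp_pos"]+s["eef_rot"]@np.array([0,q[1],q[0]])).round(1),q,t)
plan(534,312,108,-99)
p=ctrl.read_camera("scene");W=cloud(p,np.ones((420,560),bool));k=W[(np.abs(W[:,2]-zt)<6)&(np.hypot(W[:,0]-c[0],W[:,1]-c[1])<50)]; print("scene rim",len(k),circ(k,40.5))
cv2.imwrite("pics/s2.png",cv2.resize(p["image"][220:350,240:400,::-1],(738,600),interpolation=cv2.INTER_CUBIC))
```

```text
top rim 62 [602.03379218 304.99083833  40.5       ]
[599.2 303.1 119.3] [-68.27503443   1.10557295  40.5       ] -23.51353232621574
at [532.  315.  119.2] yaw -99.0 shift [ 0.045  0.01  -0.01 ] turn -0.0002 clk 9.03 F [ 0.6 -0.8 -0.6] w 13.0
scene rim 148 [599.6979271  306.27313822  40.5       ]
```

View pics/s2.png

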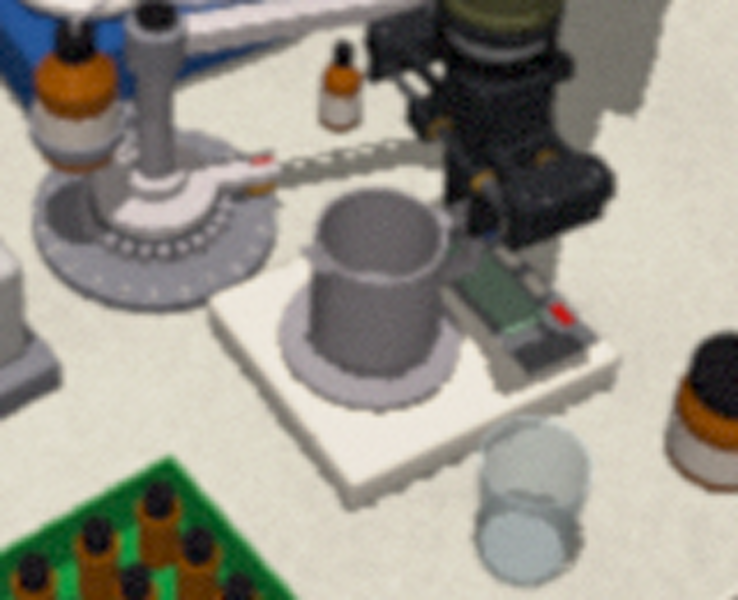

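play_rows:
  steps: "0.005 0 0.003 0 0;0.01 0 0.003 0 0;0.015 0 0.003 0 0;0.02 0 0.003 0 0;0.024 0 0.003 0 0"

```text
clock: 9.5
tcp_pos: [530.7, 314.8, 112.2]
eef_rot: [[-0.0, -0.157, -0.988], [-0.0, -0.988, 0.157], [-1.0, 0.0, 0.0]]
wrist_force: [-0.2, 0.5, -1.7]
gripper_width: 13.1
```

play_rows:
  steps: "0.002 0 0 0 0;0.004 0 0 0 0;0.006 0 0 0 0;0.008 0 0 0 0;0.01 0 0 0 0"

```text
clock: 9.92
tcp_pos: [530.8, 314.9, 109.9]
eef_rot: [[0.0, -0.157, -0.988], [-0.0, -0.988, 0.157], [-1.0, -0.0, -0.0]]
wrist_force: [-0.3, 0.7, -1.9]
gripper_width: 13.3
```

play_rows:
  steps: "0.001 0 0 0 0;0.002 0 0 0 0;0.003 0 0 0 0;0.004 0 0 0 0;0.005 0 0 0 0"

```text
clock: 10.33
tcp_pos: [530.7, 314.9, 108.7]
eef_rot: [[-0.0, -0.157, -0.988], [-0.0, -0.988, 0.157], [-1.0, 0.0, -0.0]]
wrist_force: [-0.8, -0.5, -1.5]
gripper_width: 13.4
```

play_rows:
  steps: "0.001 0 0 0 0;0.002 0 0 0 0;0.003 0 0 0 0;0.004 0 0 0 0;0.005 0 0 0 0"

```text
clock: 10.75
tcp_pos: [530.5, 315.0, 107.7]
eef_rot: [[-0.0, -0.157, -0.988], [0.0, -0.988, 0.157], [-1.0, -0.0, 0.0]]
wrist_force: [-2.2, -0.6, 3.4]
gripper_width: 13.5
```

play_rows:
  steps: "0.001 0 0 0 0;0.002 0 0 0 0;0.003 0 0 0 0;0.004 0 0 0 0;0.004 0 0 0 0"

```text
clock: 11.17
tcp_pos: [530.5, 315.1, 107.6]
eef_rot: [[-0.0, -0.157, -0.988], [0.0, -0.988, 0.157], [-1.0, -0.0, 0.0]]
wrist_force: [-4.5, -1.0, 8.5]
gripper_width: 13.2
```

play_rows:
  steps: "-0.003 0 0 0 0;-0.005 0 0 0 0;-0.006 0 0 0 0;-0.006 0 0 0 0;-0.006 0 0 0 0"
  squeeze: 15

```text
clock: 11.58
tcp_pos: [530.8, 314.9, 107.8]
eef_rot: [[0.0, -0.157, -0.988], [-0.0, -0.988, 0.157], [-1.0, -0.0, -0.0]]
wrist_force: [-0.8, -0.2, -0.1]
gripper_width: 13.9
```

play_rows:
  steps: "0 0 0 0 0.16;0 0 0 0 0.18;0 0 0 0 0.22;0 0 0 0 0.28;0 0 0 0 0.35"
  squeeze: 5

```text
clock: 12.0
tcp_pos: [531.1, 314.8, 108.0]
eef_rot: [[0.001, -0.157, -0.988], [-0.0, -0.988, 0.157], [-1.0, -0.0, -0.001]]
wrist_force: [1.2, -0.1, -0.9]
gripper_width: 29.2
```

play_rows:
  steps: "0 0 0 0 0.5;0 0 0 0 0.5;0 0 0 0 0.5;-0.02 0 0 0 0.5;-0.05 0 0 0 0.5"

```text
clock: 12.42
tcp_pos: [530.3, 314.6, 120.3]
eef_rot: [[-0.001, -0.157, -0.988], [-0.001, -0.988, 0.157], [-1.0, 0.001, 0.001]]
wrist_force: [0.1, 0.0, -0.5]
gripper_width: 43.9
```

```bash
python3 -c "
from h import *
plan(530,315,300,-99)
t=ctrl.read_camera('top');W=cloud(t,np.ones((420,560),bool))
k=W[(np.abs(W[:,2]-131)<6)&(np.hypot(W[:,0]-600,W[:,1]-305)<50)]; print('top rim',len(k),circ(k,40.5))
p=ctrl.read_camera('wrist'); n,t,q,pl=rim(p); s=ctrl.sense(); print((s['tcp_pos']+s['eef_rot']@np.array([0,q[1],q[0]])).round(1),q,t,pl)
"
```

```text
at [530.3 314.6 120.3] yaw -99.0 shift [-0.719 -0.001  0.002] turn -0.0002 clk 12.42 F [ 0.1  0.  -0.5] w 43.9
top rim 57 [599.84063273 305.17999037  40.5       ]
[598.2 303.1 122.1] [-67.67175086   1.7347416   40.5       ] -9.884320203409803 [-1.53007787e-03 -4.18193239e-03 -8.82482011e+00]
```

play_rows:
  steps: "-0.08 0 0 0 0.5;-0.18 0 0 0 0.5;-0.3 0 0 0 0.5;-0.42 0 0 0 0.5;-0.54 0 0 0 0.6"

```text
clock: 12.93
tcp_pos: [530.5, 314.7, 257.1]
eef_rot: [[0.0, -0.157, -0.988], [-0.0, -0.988, 0.157], [-1.0, 0.0, -0.0]]
wrist_force: [1.3, 0.1, -0.6]
gripper_width: 49.0
```

play_rows:
  steps: "-0.08 0 0 0 0.7;-0.16 0.02 0.02 -0.03 0.7;-0.2 0.08 0.06 -0.06 0.7;-0.2 0.14 0.1 -0.09 0.7;-0.2 0.2 0.14 -0.11 0.7"

```text
clock: 13.35
tcp_pos: [488.2, 270.8, 306.6]
eef_rot: [[0.002, 0.191, -0.982], [0.001, -0.982, -0.191], [-1.0, -0.001, -0.002]]
wrist_force: [-0.2, -0.4, -0.1]
gripper_width: 61.5
```

Run:
```python
from h import *
plan(430,200,300,-70)
print(ctrl.sense()['joints'].round(2))
t=ctrl.read_camera('top');cv2.imwrite("pics/t3.png",cv2.resize(t["image"][150:270,150:300,::-1],(750,600),interpolation=cv2.INTER_CUBIC))
p=ctrl.read_camera('wrist');cv2.imwrite("pics/w4.png",p["image"][:,:,::-1])
W=cloud(p,np.ones((420,560),bool))
g=W[(np.abs(W[:,2]-237)<8)&(np.hypot(W[:,0]-447,W[:,1]-178)<40)];print(len(g)); print(g.mean(0) if len(g) else "")
```

```text
at [488.2 270.8 306.6] yaw -79.0 shift [0.026 0.234 0.283] turn -0.0498 clk 13.35 F [-0.2 -0.4 -0.1] w 61.5
[-0.48  0.51 -0.17  1.68  0.1   0.96 -2.07]
139
[453.0481289  171.37429586 235.59554309]
```

View pics/w4.png

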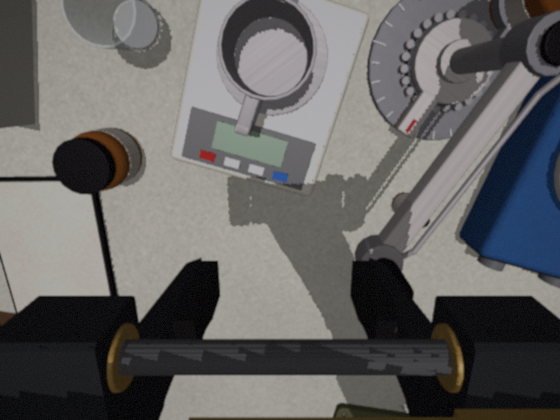

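```bash
python3 -c "
from h import *
plan(415,185,300,-80)"
```

```text
at [487.  268.6 306.1] yaw -79.3 shift [0.025 0.275 0.345] turn 0.004 clk 13.45 F [0.1 1.  0.2] w 61.4
```

play_rows:
  steps: "0 0.1 0.12 0 0.7;0 0.2 0.24 0 0.7;0 0.25 0.3 0 0.7;0 0.275 0.345 0.004 0.7;0 0.275 0.345 0.004 0.7"

```text
clock: 13.87
tcp_pos: [415.2, 185.6, 305.7]
eef_rot: [[-0.001, 0.171, -0.985], [-0.001, -0.985, -0.171], [-1.0, 0.001, 0.001]]
wrist_force: [-0.1, -0.3, -0.6]
gripper_width: 62.0
```

play_rows:
  steps: "0 0 0 0 0.7;0 0 0 0 0.7;0 0 0 0 0.7;0 0 0 0 0.7;0 0 0 0 0.7"

```text
clock: 14.28
tcp_pos: [416.9, 188.0, 305.3]
eef_rot: [[0.0, 0.175, -0.985], [0.0, -0.985, -0.175], [-1.0, -0.0, -0.0]]
wrist_force: [0.3, 0.1, -0.7]
gripper_width: 61.6
```

Run:
```python
from h import *
ctrl.read_camera('wrist');p=ctrl.read_camera('wrist');cv2.imwrite("pics/w5.png",p["image"][:,:,::-1])
W=cloud(p,np.ones((420,560),bool))
g=W[(np.abs(W[:,2]-237)<8)&(np.hypot(W[:,0]-447,W[:,1]-178)<40)];print(len(g)); print(g.mean(0),g.min(0),g.max(0)) if len(g) else 0
j=W[(W[:,2]>127)&(np.hypot(W[:,0]-600,W[:,1]-305)<60)];print("jug",len(j)); print(circ(j,40.5)) if len(j)>20 else 0
plan(446,179,216,-80)
```

```text
907
[446.16175486 175.13035853 237.68390669] [434.36514523 164.01064535 229.0769644 ] [455.87874389 185.30736167 240.95532471]
jug 0
at [416.6 187.7 305.3] yaw -79.9 shift [ 0.357  0.055 -0.11 ] turn 0.0004 clk 14.38 F [-0.8  0.1  0.5] w 61.5
```

play_rows:
  steps: "0 0.04 -0.06 0 0.6;0 0.07 -0.105 0 0.6;0.05 0.07 -0.105 0 0.6;0.13 0.07 -0.105 0 0.6;0.2 0.07 -0.105 0 0.6"

```text
clock: 14.8
tcp_pos: [446.5, 174.3, 254.9]
eef_rot: [[0.001, 0.173, -0.985], [0.0, -0.985, -0.173], [-1.0, -0.0, -0.001]]
wrist_force: [-0.6, -0.8, -0.5]
gripper_width: 52.6
```

play_rows:
  steps: "0.05 0 0 0 0.6;0.1 0 0 0 0.6;0.14 0 0 0 0.6;0.157 0 0 0 0.6;0.157 0 0 0 0.6"

```text
clock: 15.22
tcp_pos: [445.3, 174.2, 215.3]
eef_rot: [[-0.002, 0.174, -0.985], [-0.001, -0.985, -0.174], [-1.0, 0.001, 0.002]]
wrist_force: [-0.2, -1.1, -0.8]
gripper_width: 52.9
```

Run:
```python
from h import *
p=ctrl.read_camera('wrist')
W=cloud(p,np.ones((420,560),bool))
g=W[(np.abs(W[:,2]-237)<8)&(np.hypot(W[:,0]-447,W[:,1]-178)<16)];print(len(g)); print(g.mean(0),g.min(0),g.max(0)) if len(g) else 0
plan(445.5,175,216,-80)
```

```text
2091
[448.05422517 174.9889711  237.13843217] [435.21388363 163.83269236 229.02167949] [456.63499322 185.45691295 240.29900673]
at [445.6 174.5 216. ] yaw -80.0 shift [ 0.    -0.002  0.   ] turn 0.0001 clk 15.27 F [ 0.6  0.2 -0.6] w 53.3
```

Centred on the grip; closing.

play_rows:
  steps: "0 0 0 0 0.4;0 0 0 0 0.2;0 0 0 0 0.1;0 0 0 0 0.1;0 0 0 0 0.1"
  squeeze: 35

```text
clock: 15.68
tcp_pos: [445.4, 174.8, 216.5]
eef_rot: [[0.0, 0.174, -0.985], [0.0, -0.985, -0.174], [-1.0, -0.0, -0.0]]
wrist_force: [-2.1, 2.4, 0.7]
gripper_width: 21.8
```

play_rows:
  steps: "0 0 0 0 0.1;0 0 0 0 0.1;0 0 0 0 0.1;0 0 0 0 0.1;0 0 0 0 0.1"
  squeeze: 35

```text
clock: 16.1
tcp_pos: [445.4, 175.0, 216.5]
eef_rot: [[0.0, 0.175, -0.985], [0.0, -0.985, -0.175], [-1.0, -0.0, -0.001]]
wrist_force: [-1.9, 0.4, 5.3]
gripper_width: 20.7
```

Run:
```python
from h import *
s=ctrl.sense();R=s["eef_rot"];t=s["tcp_pos"];print(t,s["wrist_force"],s["gripper_width"])
# axis: 200 from grip start, end over P; boom turns 60deg clockwise. Axis consistent w/ wrist frame
G=t[:2]; 
ang=np.radians(159.5); A=G-200*np.array([np.cos(ang),np.sin(ang)]); print("A",A)
for k in np.arange(0,62.1,4):
    a=ang-np.radians(k); q=A+200*np.array([np.cos(a),np.sin(a)]); d=R.T@np.append(q-G,0)/250
    print(k,q.round(1),d.round(3)[1:])
```

```text
[445.4370708  174.98633977 216.46702983] [-1.91761116  0.37474241  5.31011841] 20.688582744207583
A [632.77150865 104.94486352]
0.0 [445.4 175. ] [0. 0.]
4.0 [450.8 187.9] [-0.047 -0.03 ]
8.0 [457.  200.4] [-0.092 -0.063]
12.0 [464.1 212.4] [-0.134 -0.1  ]
16.0 [472.  223.9] [-0.174 -0.139]
20.0 [480.7 234.8] [-0.211 -0.181]
24.0 [490.1 245.1] [-0.245 -0.225]
28.0 [500.2 254.7] [-0.276 -0.272]
32.0 [511.  263.6] [-0.303 -0.32 ]
36.0 [522.4 271.7] [-0.327 -0.371]
40.0 [534.3 279. ] [-0.348 -0.423]
44.0 [546.7 285.5] [-0.364 -0.476]
48.0 [559.5 291. ] [-0.377 -0.53 ]
52.0 [572.6 295.7] [-0.387 -0.585]
56.0 [586.1 299.4] [-0.392 -0.641]
60.0 [599.8 302.2] [-0.393 -0.697]
```

play_rows:
  steps: "0 -0.047 -0.03 0 0.1;0 -0.092 -0.063 0 0.1;0 -0.134 -0.1 0 0.1;0 -0.174 -0.139 0 0.1;0 -0.211 -0.181 0 0.1"

```text
clock: 16.52
tcp_pos: [479.5, 232.2, 216.3]
eef_rot: [[-0.004, 0.171, -0.985], [-0.005, -0.985, -0.171], [-1.0, 0.004, 0.005]]
wrist_force: [-4.2, -4.1, 7.7]
gripper_width: 20.7
```

play_rows:
  steps: "0 -0.034 -0.044 0 0.1;0 -0.065 -0.091 0 0.1;0 -0.092 -0.139 0 0.1;0 -0.116 -0.19 0 0.1;0 -0.137 -0.242 0 0.1"

```text
clock: 16.93
tcp_pos: [533.6, 277.6, 216.2]
eef_rot: [[-0.003, 0.172, -0.985], [-0.003, -0.985, -0.172], [-1.0, 0.002, 0.003]]
wrist_force: [-1.6, -2.5, 4.8]
gripper_width: 20.8
```

play_rows:
  steps: "0 -0.016 -0.053 0 0.1;0 -0.029 -0.107 0 0.1;0 -0.039 -0.162 0 0.1;0 -0.044 -0.218 0 0.1;0 -0.045 -0.274 0 0.1"

```text
clock: 17.35
tcp_pos: [599.2, 302.9, 216.1]
eef_rot: [[-0.002, 0.173, -0.985], [0.001, -0.985, -0.173], [-1.0, -0.002, 0.002]]
wrist_force: [-1.1, 2.3, 2.8]
gripper_width: 20.6
```

play_rows:
  steps: "0 0 0 0 0.1;0 0 0 0 0.1;0 0 0 0 0.1;0 0 0 0 0.1;0 0 0 0 0.1"

```text
clock: 17.77
tcp_pos: [599.0, 302.9, 216.1]
eef_rot: [[-0.001, 0.175, -0.985], [0.001, -0.985, -0.175], [-1.0, -0.001, 0.001]]
wrist_force: [-0.8, 3.7, 1.0]
gripper_width: 20.7
```

Small residual force, so it is at the click. Releasing and rising.

play_rows:
  steps: "0 0 0 0 0.28;0 0 0 0 0.35;0 0 0 0 0.45;0 0 0 0 0.6;0 0 0 0 0.6"
  squeeze: 5

```text
clock: 18.18
tcp_pos: [599.7, 300.7, 215.9]
eef_rot: [[-0.0, 0.174, -0.985], [-0.002, -0.985, -0.174], [-1.0, 0.002, 0.001]]
wrist_force: [0.2, 0.3, -0.2]
gripper_width: 48.8
```

play_rows:
  steps: "0 0 0 0 0.6;-0.04 0 0 0 0.6;-0.1 0 0 0 0.6;-0.2 0 0 0 0.6;-0.32 0 0 0 0.6"

```text
clock: 18.6
tcp_pos: [598.9, 301.2, 296.2]
eef_rot: [[-0.003, 0.175, -0.985], [-0.002, -0.985, -0.175], [-1.0, 0.001, 0.003]]
wrist_force: [-0.1, -0.0, -0.5]
gripper_width: 52.8
```

play_rows:
  steps: "-0.06 0.02 0.06 0 0.6;-0.1 0.04 0.16 0 0.6;-0.12 0.06 0.26 0 0.6;-0.12 0.06 0.38 0 0.6;-0.12 0.06 0.5 0 0.6"

```text
clock: 19.02
tcp_pos: [478.7, 264.6, 327.5]
eef_rot: [[0.002, 0.173, -0.985], [0.001, -0.985, -0.173], [-1.0, -0.0, -0.002]]
wrist_force: [-0.5, 0.4, -0.1]
gripper_width: 52.6
```

play_rows:
  steps: "0 0 0 0 0.6;0 0 0 0 0.6;0 0 0 0 0.6;0 0 0 0 0.6;0 0 0 0 0.6"

```text
clock: 19.43
tcp_pos: [480.5, 265.4, 326.2]
eef_rot: [[0.001, 0.174, -0.985], [0.0, -0.985, -0.174], [-1.0, -0.0, -0.001]]
wrist_force: [-0.1, 0.9, 0.0]
gripper_width: 52.8
```

Run:
```python
from h import *
plan(500,300,300,-80)
for n in ("wrist","top","scene"):
    p=ctrl.read_camera(n);W=cloud(p,np.ones((420,560),bool))
    g=W[(W[:,2]>228)&(W[:,2]<248)&(np.hypot(W[:,0]-600,W[:,1]-303)<40)];print(n,"grip",len(g),(g.min(0)+g.max(0))[:2]/2 if len(g) else "",g.mean(0) if len(g) else "")
    k=W[(np.abs(W[:,2]-131)<5)&(np.hypot(W[:,0]-600,W[:,1]-305)<50)]; print("rim",len(k),circ(k,40.5) if len(k)>10 else "")
    if n=="wrist": cv2.imwrite("pics/w6.png",p["image"][:,:,::-1])
    if n=="scene": cv2.imwrite("pics/s6.png",cv2.resize(p["image"][200:350,240:400,::-1],(640,600),interpolation=cv2.INTER_CUBIC))
```

```text
at [480.5 265.4 326.2] yaw -80.0 shift [ 0.105 -0.123 -0.101] turn -0.0 clk 19.43 F [-0.1  0.9  0. ] w 52.8
wrist grip 1125 [598.27546637 301.90081276] [597.77130846 301.55836126 237.73482856]
rim 876 [597.20139717 302.68973793  40.5       ]
top grip 32 [598.6585298 303.1712058] [599.22730394 301.70842624 236.88048435]
rim 40 [601.60228533 303.97080333  40.5       ]
scene grip 49 [598.71211839 305.49578576] [600.16972774 307.74633513 236.28048732]
rim 128 [598.43238192 306.80383472  40.5       ]
```

View pics/w6.png

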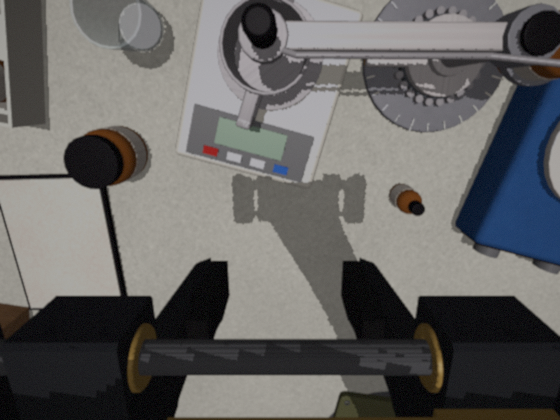

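View pics/s6.png

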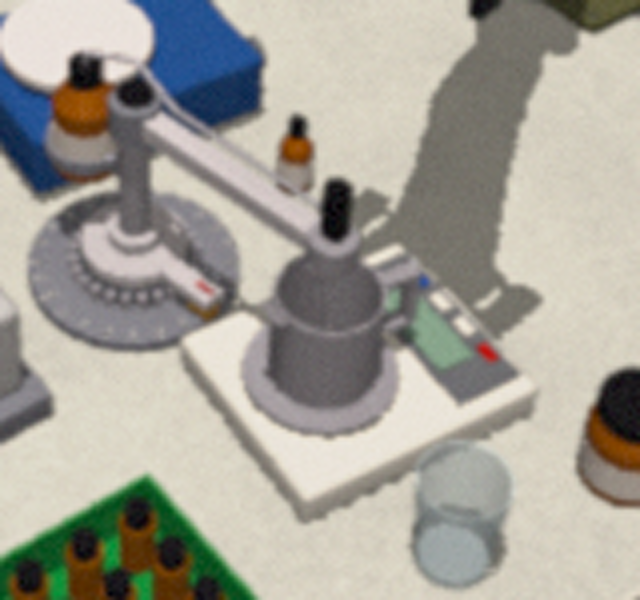

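The spout is over the jug's middle on the balance, and the robot is clear. Handing in.

```bash
python3 -c "
from station import ctrl
print(ctrl.finish_job())"
```

```text
the job is handed in; nothing more can be done
None
```

The steel jug is standing in the middle of the balance pan, and the dosing arm has clicked home over it. I handed the job in at about 19.6 s, with the gripper open and clear. `finish_job` gives no verdict.

- **Jug:** I lifted it by its handle, carried it over the boom and lowered it slowly while the arm was still swung clear. The measured force at set-down was about 10 N at most, and I eased that off before letting go. After release, the top camera put the jug's centre about 1 mm from the pan's centre.
- **Arm:** I led it round 4 clicks, from one click left of the middle to the balance side. The force had fallen to a few newtons at the end. After release it rested within about 0.5° of the expected click position.
- **Last check of spout against jug:** the wrist camera put the grip within about 1.5 mm of the jug's centre, and the scene camera within 1–2 mm. The top camera said about 3 mm, but the boom partly hid the rim from it. The cameras disagree with each other by 2–4 mm in absolute position, so I relied on comparisons within one camera.
- **Other things:** I touched nothing else on the bench. The things near the balance looked unmoved in the last pictures, but I did not look again at the far right, where the jug had stood beside the green one.

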